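# Seat the notched arbor in the bench drive's taper spindle

## Task

Take the arbor with the two notches in its flange out of the stand and seat it, shank down, in the spindle of the bench drive, notches over the two dogs, until its flange lies flush on the spindle rim; let go of it there. Lower it in rather than dropping it, and leave the plain arbor standing in the stand.

Things in the scene. Friction and masses are not known exactly. Their poses are not given: they have to be found in the camera images.
- arbor: Steel arbor to seat, 0.3-0.5 kg, upright in a stand hole. Origin: centre of flange underside, z up. Shank below: 45 mm long, dia. 36 at flange, 12 at tip. Flange: dia. 68, z 0-10 mm, with two through notches in the rim at its +x and -x sides, 20 mm wide, cut in to radius 18.5. On it a block, z 10-48, 44 mm along x, 28 along y: grip the flats facing +y and -y. A half turn about z is the same.
- plain_arbor: The other arbor, to be left alone, in the other hole of the stand (either may stand in either hole): same steel, shank and size, but its flange is a full disc without notches, and a round hub 38 mm in diameter stands on it instead of the block. Origin: centre of the flange's underside.
- stand: Fixed grey block, 200 mm (its x) by 92 mm (its y), 56 mm high, with two upright holes 39 mm in diameter at x = +50 and -50 mm. The arbors hang loosely in them, flange resting on the top. Origin: centre of its underside, on the worktop.
- spindle (a point): Fixed bench drive (white box, steel nose dia. 68 on top; does not turn): centre of the bore mouth, level with the flat rim, 108 mm above the worktop, z up. Taper bore, 38 mm wide at the mouth, 48 deep. Two dogs on the rim at +x and -x, 28 mm from the axis, 8 mm wide (y), 7 (x), 10 high. Seated: arbor origin at this point, x axes along each other, either way round; play about 10 degrees.
Not all that is in view belongs to the job. What is shaped like the arbor but purple is not meant.

How it is judged (in metres and radians):
On the way:
1. the notched arbor is lifted out of the stand (z of arbor in the frame of stand above 0.105 m), for 0.1 s.
At the end, for the whole second after the job is handed in: The notched arbor is at rest in the spindle, upright within 4.5 degrees, its flange within 4 mm of flush on the rim and its centre within 6 mm of the spindle axis, its notches over the dogs (within 17 degrees); the plain arbor still stands in its hole of the stand (horizontal distance between arbor and spindle below 0.006 m and z of arbor in the frame of spindle between -0.004 and 0.004 m and angle between the x axis of arbor and the x axis of spindle, either way round below 0.3 rad and angle between arbor's own z axis and vertical below 0.08 rad and linear speed of arbor below 0.02 m/s and horizontal distance between plain_arbor and stand below 0.065 m and z of plain_arbor in the frame of stand below 0.062 m and angle between plain_arbor's own z axis and vertical below 0.1 rad); the robot touches nothing.
It fails at once if the plain arbor is taken or knocked out of its hole (distance of plain_arbor from where it was at the start of the episode above 0.02 m).
It fails at once if the notched arbor is dropped (falls free for more than about 25 mm) (contact force between the fingers and arbor below 0.05 N and linear speed of arbor above 0.7 m/s).
It also fails if it takes over 42 s, if anything falls off the work surface, if the arm or the gripper's body presses on something with over 40 N, if the wrist force passes 120 N, or if a joint passes its speed limit or range.

## Robot

A 6-joint arm with a two-finger parallel gripper is mounted at the origin on a cart in front of the work surface, level with it; the furniture and walls round the work are solid. World frame = base frame: x ahead of the robot, y to its left, z up, the work surface at z = 0. Lengths are in mm, angles in rad, forces in N, time in s.
With the tool pointing down it reaches from about 275 to 775 mm from the base axis. Payload 14.6 kg.
Tool frame: the origin (TCP) lies at the very end of the fingers, on their centre line; the grasp point (between the pads) lies 19 mm behind it (manip.pinch_z is the distance from the TCP to the grasp point, in mm); z points along the fingers, y is the direction in which the jaws open and shut (so a half turn about z gives the same grasp; the last joint's range is limited). The gripper opens to 85 mm and grips with 20 to 120 N. Pads are 22 mm wide; open, the fingers measure 114 mm over their backs; the gripper's body (76 mm by 85 mm) begins 54 mm behind the grasp point. The pads swing forward as they close: fully open they stand 13 mm farther back than shut.
Start: joints at [-1.401, 0.263, -0.048, 1.259, 0, 1.415], TCP at [167.531, -497.556, 231.278] pointing down, gripper open.
Joint ranges: [-2.65, 2.65], [-0.89, 1.7], [-1.18, 1.37], [-2.13, 2.11], [-1.35, 1.29], [-3.14, 3.14]. Speed limits (rad/s): [1.89, 1.89, 2.57, 2.79, 3.14, 3.14].

## Interface

Orientations are given as [roll, pitch, yaw] about the fixed x, y, z axes, in that order (R = Rz(yaw) Ry(pitch) Rx(roll)).
In Python, from cell import manip, imaging, workorder, search_frame, masks_of gives the robot as it stands.
- The arm moves only by the shell command python3 -m inch 'ROWS' [OPENING]. ROWS is JSON, a list of rows, each an object with "linear": the shift along the tool's x, y, z in m, a list of three; "yaw": the turn about the tool's z in degrees. A call has 1 to 5 rows; each row shifts and turns the commanded pose from where the row before left it, along the tool's axes as they then stand; what a row does not reach is not made up. A row lasts 1/10 s, in which the tool goes at most 50 mm and 8.59 degrees, less where a joint would pass 70% of its speed; a pose out of reach is approached as far as the arm can. A call is refused whole if a number of a shift passes 0.05 or a number of a turn 8.59, either way. A call with a gripper value outside its range is refused whole. OPENING is the opening, from 0 (shut) to 1 (fully open), set as the call begins (- or left out, the last holds). The fingers move at their own pace and stop on an object; the grip force is fixed at half the most. Time passes only in rows, so rows that do not move let the fingers close. It gives the time, the measured TCP pose, the force and the opening at its end, in the units of the state.
- manip.get_state(): the state, without advancing time (a new reading comes with each control period).
- imaging.capture(name): name is "scene" or "top"; returns the picture (384x512x3 uint8, blue, green, red); there is no depth.
- imaging.calibration(name): a dict with "camera_matrix" (3x3 intrinsics, pixels), "dist_coeffs" ([k1, k2, p1, p2, k3] as OpenCV has them; the pictures are not rectified), "R" (3x3) and "t" (3): a world point X has camera coordinates R X + t. Camera axes: x right, y down, z forward; pixel columns grow to the right and rows downward; lengths in mm; the calibration is good to about 2 mm. A picture is of the moment at which its call begins. calibration takes no time and is no camera call.
- workorder.sign_off(): hands the job in, once; it reports no verdict.
Trained networks look in the newest picture that a camera, given by its name, has taken for a name from the list of things; names that differ only in an ending like _2 or _b are one class to them, and where a whole thing is asked for, a point or a joint stands for the part that bears it (a point fixed in the world has none). Each returns a list of dicts, best first, with "confidence" (0 to 1); they miss things now and then, are a little off and sometimes report something else, mostly with a low value. They report only what shows in the picture. A call takes as long as a camera call. They do not tell look-alikes from the thing itself.
- search_frame(camera, thing): "rect" ([left, top, width, height] in pixels, round what is visible of it).
- masks_of(camera, thing): "region" (384x512 bool, what is visible of it) and "rect" ([left, top, width, height] in pixels, round what is visible of it).
The state is a dict: "time_s": time; "q": joint angles; "joint_vel": joint speeds; "joint_efforts": joint torques, N m; "tool_pos": TCP position; "tcp_rot": TCP orientation; "wrist_force": force on the tool from outside, world axes, zero at the start; "moment": the same for the moment, N m; "finger_gap": opening from 0.0 (shut) to 1.0 (fully open).
Only numpy, scipy, OpenCV 4.12 (cv2) and the standard library are available. Lean on these libraries where they do the work, as an engineer would, in place of code of your own. Each camera call takes 0.05 s, during which the arm holds its last target.

## Working session

There is one attempt and no reset: what is moved stays moved. The work goes in short steps, Python scripts to look and compute and a shell command to move; the robot and the scene stay as the last step left them, time stands still between calls to the robot, and variables do not carry over. Pictures are saved under pics/ and viewed, and the job is handed in when it is done.

```bash
ls; mkdir -p pics; python3 - <<'E'
from cell import manip, imaging, search_frame, masks_of
import cv2,numpy as np
print(manip.get_state(), manip.pinch_z)
for n in("scene","top"):
    im=imaging.capture(n); cv2.imwrite(f"pics/{n}0.png",im)
    c=imaging.calibration(n); print(n,c)
    for t in("arbor","plain_arbor","stand","spindle"):
        for r in search_frame(n,t): print(n,t,r)
E
```

```text
pics
{'time_s': 0.0, 'q': array([-1.40129174e+00,  2.63494876e-01, -4.89663086e-02,  1.25940629e+00,
        2.34126567e-05,  1.41549250e+00]), 'joint_vel': array([-0.00154077,  0.00187901, -0.0005236 , -0.00063667, -0.00082645,
        0.00032423]), 'joint_efforts': array([-3.35472163e-03, -6.37617517e+01,  3.84561932e+01,  1.39605950e-02,
       -2.27813757e-04, -1.58214092e-06]), 'tool_pos': array([ 167.4913427 , -497.2566873 ,  230.82886399]), 'tcp_rot': array([-3.14053802e+00, -1.88816810e-04,  3.24808301e-01]), 'wrist_force': array([0.10191327, 0.08166148, 0.39596391]), 'moment': array([ 0.01825884, -0.00550118, -0.05974968]), 'finger_gap': 0.9995832915913063} 18.700000000000003
scene {'camera_matrix': array([[478.24756979,   0.        , 245.6123194 ],
       [  0.        , 478.24756979, 191.26967075],
       [  0.        ,   0.        ,   1.        ]]), 'dist_coeffs': array([-0.08240714,  0.        ,  0.        ,  0.        ,  0.        ]), 'R': array([[-0.64272278, -0.76609729, -0.00154041],
       [-0.51179936,  0.43087218, -0.74324329],
       [ 0.57006039, -0.47691101, -0.
[... 667 characters left out ...]
 'dist_coeffs': array([0.03087054, 0.        , 0.        , 0.        , 0.        ]), 'R': array([[-0.00975081, -0.99978394,  0.01835749],
       [-0.98372715,  0.00629725, -0.17955847],
       [ 0.17940407, -0.0198096 , -0.98357601]]), 't': array([139.48814748, 487.03093996, 906.23835947])}
top arbor {'rect': [176.3, 182.1, 33.1, 35.4], 'confidence': 0.8}
top arbor {'rect': [349.5, 133.3, 32.9, 28.2], 'confidence': 0.76}
top arbor {'rect': [126.9, 131.4, 34.7, 36.1], 'confidence': 0.59}
top plain_arbor {'rect': [170.5, 233.3, 35.9, 34.9], 'confidence': 0.94}
top stand {'rect': [160.5, 175.0, 60.9, 102.0], 'confidence': 0.75}
top spindle {'rect': [322.6, 180.5, 76.8, 83.9], 'confidence': 0.7}
```

View pics/scene0.png

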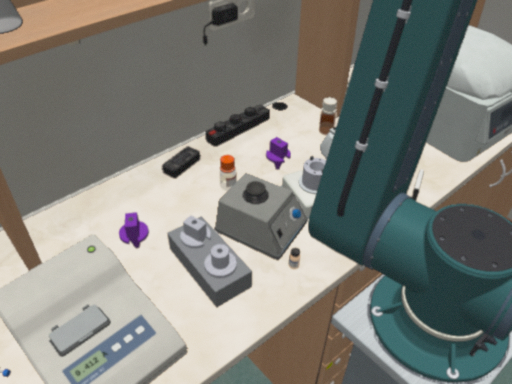

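View pics/top0.png

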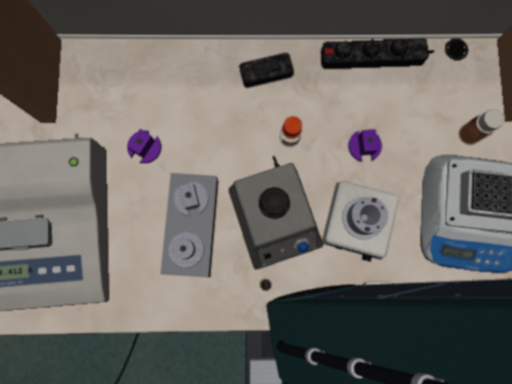

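```bash
python3 - <<'E'
import cv2,numpy as np
t=cv2.imread("pics/top0.png"); s=cv2.imread("pics/scene0.png")
a=cv2.resize(t[165:285,150:270],(400,400),interpolation=cv2.INTER_CUBIC)
b=cv2.resize(t[150:270,310:430],(400,400),interpolation=cv2.INTER_CUBIC)
cv2.imwrite("pics/c1.png",np.hstack([a,b]))
a=cv2.resize(s[200:320,150:270],(400,400),interpolation=cv2.INTER_CUBIC)
b=cv2.resize(s[110:230,240:360],(400,400),interpolation=cv2.INTER_CUBIC)
cv2.imwrite("pics/c2.png",np.hstack([a,b]))
E
```

```text
(no output)
```

View pics/c1.png

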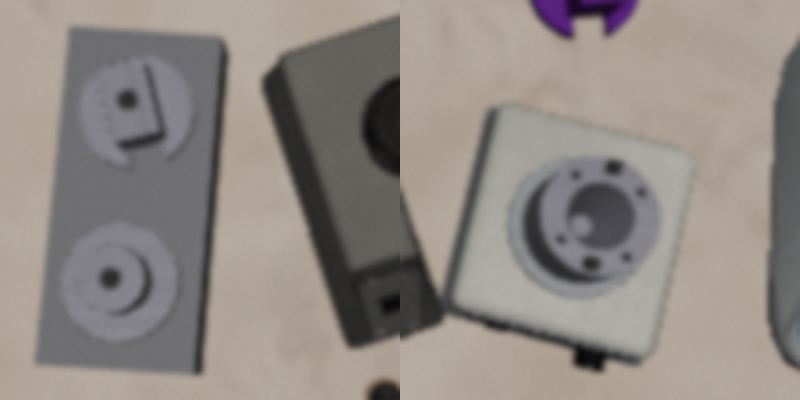

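View pics/c2.png

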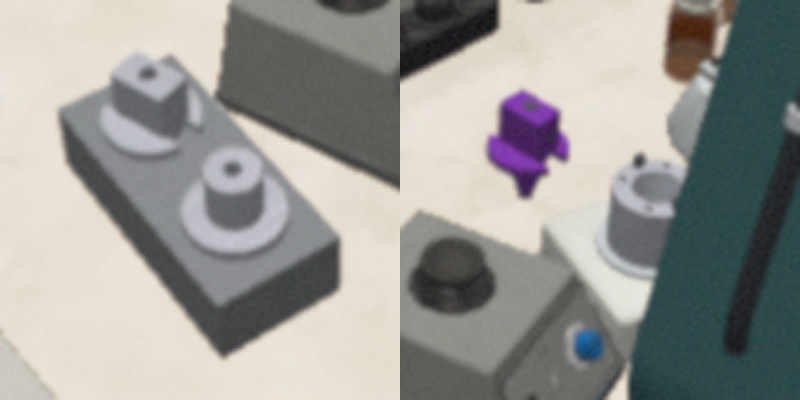

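The candidates are:
- the notched grey arbor with the block, top (191,197) / scene (195,231)
- the plain arbor with the round hub, top (185,248) / scene (220,258)
- purple look-alikes at top (144,146) and (365,144)

The crops show that the notched one is in the far hole of the stand. The spindle is at top (367,215), with its dark dogs at about (371,200) and (366,229). Next I'll measure.

```bash
cat > h.py <<'E'
import cv2,numpy as np,json,pickle
from cell import imaging
def cal(n): return imaging.calibration(n)
def ray(n,p):
    c=cal(n); u=cv2.undistortPoints(np.array([[p]],float),c["camera_matrix"],c["dist_coeffs"])[0,0]
    d=c["R"].T@np.array([u[0],u[1],1]); o=-c["R"].T@c["t"]; return o,d
def atz(n,p,z):
    o,d=ray(n,p); return o+d*(z-o[2])/d[2]
def proj(n,X):
    c=cal(n); r,_=cv2.Rodrigues(c["R"]); return cv2.projectPoints(np.array(X,float).reshape(-1,3),r,c["t"],c["camera_matrix"],c["dist_coeffs"])[0][:,0]
def circ(c,r,z,n=60):
    a=np.linspace(0,2*np.pi,n); return np.c_[c[0]+r*np.cos(a),c[1]+r*np.sin(a),a*0+z]
def local(c,yaw,P):
    P=np.array(P,float); R=np.array([[np.cos(yaw),-np.sin(yaw)],[np.sin(yaw),np.cos(yaw)]]); Q=P.copy(); Q[:,:2]=P[:,:2]@R.T+np.array(c[:2]); return Q
E
python3 - <<'E'
from h import *
print("arbor top hole",atz("top",(188.1,195),104),"scene",atz("scene",(194.4,221.9),104))
print("plain hub",atz("top",(183,248.4),104), atz("scene",(219.9,250.4),104))
d1=atz("top",(310+214/3.333,150+166/3.333),118);d2=atz("top",(310+192/3.333,150+263/3.333),118)
print("dogs",d1,d2,(d1+d2)/2,np.linalg.norm(d1-d2),np.degrees(np.arctan2(*(d1-d2)[[1,0]])))
t=cv2.imread("pics/top0.png")
k=13
for n,(x,y) in dict(a=(172,178),b=(345,193)).items():
    w=44
    c=cv2.resize(t[y:y+w,x:x+w],None,fx=k,fy=k,interpolation=cv2.INTER_CUBIC)
    for i in range(0,w,5):
        cv2.putText(c,str(x+i),(i*k,10),0,.35,(0,0,255)); cv2.putText(c,str(y+i),(0,i*k+5),0,.35,(0,0,255))
        c[::4,int((i+.5)*k)]=(0,255,255); c[int((i+.5)*k),::4]=(0,255,255)
    cv2.imwrite(f"pics/d_{n}.png",c)
E
```

```text
arbor top hole [463.12984051 271.32345701 104.        ] scene [463.75982478 272.26215656 104.        ]
plain hub [363.95465974 278.82764691 104.        ] [363.94651459 279.67140825 104.        ]
dogs [449.49355101 -74.38900812 118.        ] [395.72814756 -59.3684886  118.        ] [422.61084928 -66.87874836 118.        ] 55.82414007148349 -15.608846706766583
```

View pics/d_a.png

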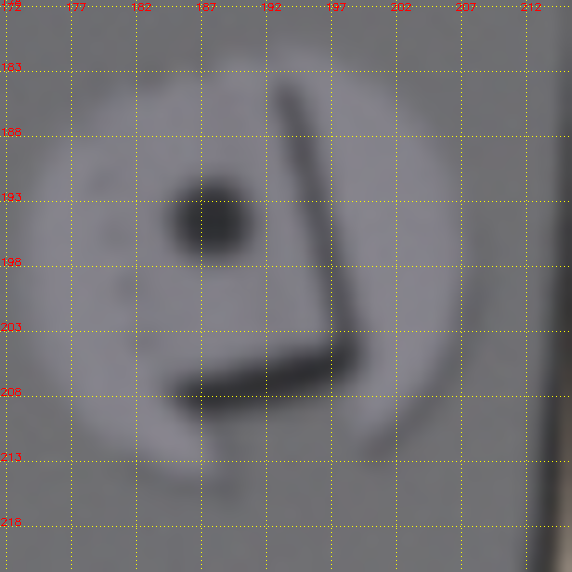

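View pics/d_b.png

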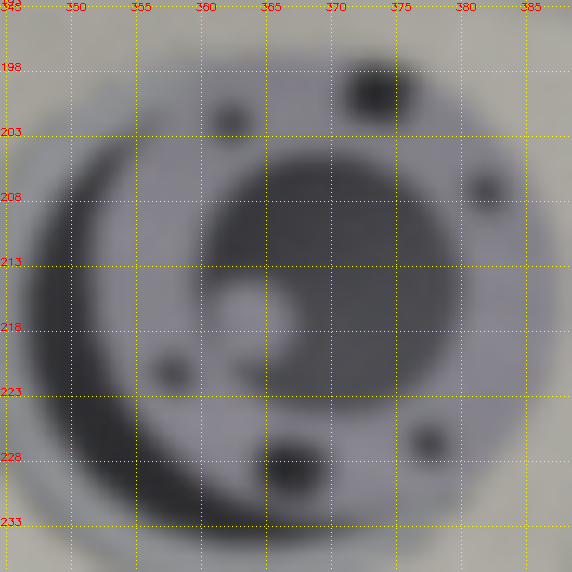

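```bash
cat > ov.py <<'E'
from h import *
def ov(name,img,x,y,w,k,sets):
    c=cv2.resize(img[y:y+w,x:x+w],None,fx=k,fy=k,interpolation=cv2.INTER_CUBIC)
    for P,col in sets:
        p=((proj(name,P)-[x,y]+.5)*k*8).astype(np.int32); cv2.polylines(c,[p],False,col,1,cv2.LINE_AA,3)
    return c
def arbor(c,yaw,z0,col=(0,255,255)):
    b=[[22,14,0],[-22,14,0],[-22,-14,0],[22,-14,0],[22,14,0]]
    L=lambda P:local(c,yaw,P)
    o=[(L([[q[0],q[1],z0+h] for q in b]),cl) for h,cl in((48,(0,0,255)),(10,(0,255,0)))]
    o.append((circ(c,34,z0+10),col))
    o.append((circ(c,5,z0+48),(0,0,255)))
    for s in(1,-1): o.append((L([[s*32.5,10,z0+10],[s*18.5,10,z0+10],[s*18.5,-10,z0+10],[s*32.5,-10,z0+10]]),col))
    return o
def spin(c,yaw):
    L=lambda P:local(c,yaw,P); o=[(circ(c,34,108),(0,255,255)),(circ(c,19,108),(0,255,0))]
    for s in(1,-1):
        o.append((L([[s*28+i*3.5,j*4,118] for i,j in((1,1),(1,-1),(-1,-1),(-1,1),(1,1))]),(0,0,255)))
    return o
E
python3 - <<'E'
from ov import *
t=cv2.imread("pics/top0.png"); s=cv2.imread("pics/scene0.png")
a=atz("top",(193.5,185),66);b=atz("top",(198,204),66); print(np.degrees(np.arctan2(*(a-b)[[1,0]])))
yaw=np.arctan2(*(a-b)[[1,0]])
A=arbor((463.3,271.7),yaw,56); S=spin((422.6,-66.9),np.radians(-15.6))
cv2.imwrite("pics/o1.png",np.hstack([ov("top",t,170,175,44,9,A),ov("top",t,345,193,44,9,S)]))
cv2.imwrite("pics/o2.png",np.hstack([ov("scene",s,172,210,44,9,A),ov("scene",s,295,145,44,9,S)]))
E
```

```text
13.88402817313582
```

View pics/o1.png

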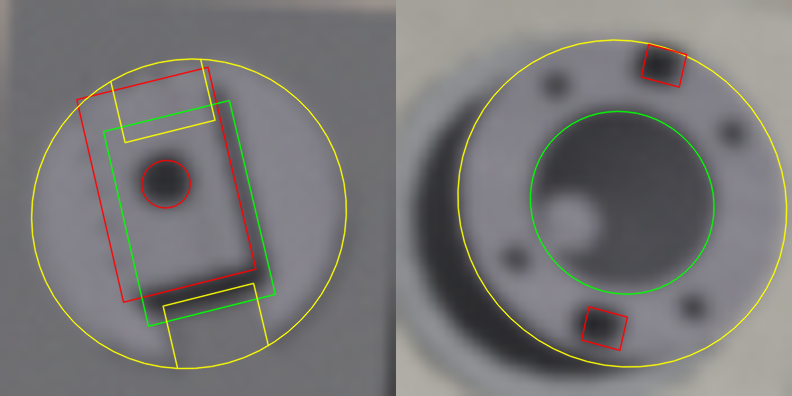

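View pics/o2.png

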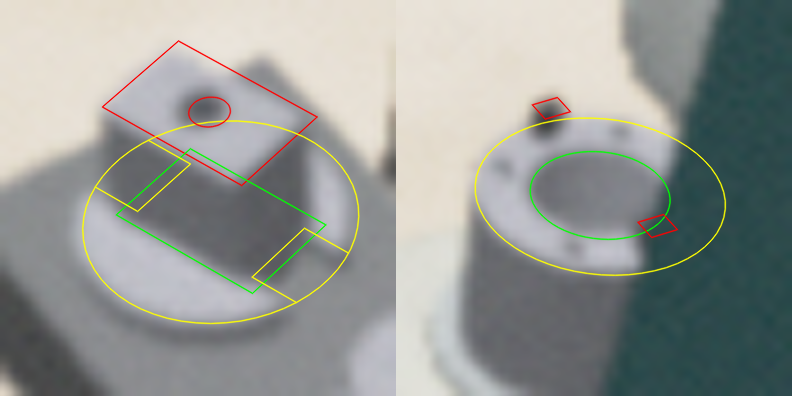

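The top overlay fits well. The scene view agrees within about 2 mm. I'll refine the pixel centres, then start turning. The jaws need the half-turned yaw so that joint 6 stays in range.

```bash
python3 - <<'E'
from h import *
print(atz("top",(187.9,194.4),104))
a,b=atz("top",(373.5,199.8),118),atz("top",(366.8,228.6),118);print((a+b)/2,np.linalg.norm(a-b),np.degrees(np.arctan2(*(a-b)[[1,0]])))
E
python3 -m inch '[{"linear":[0,0,-0.02],"yaw":-8.5},{"linear":[0,0,-0.02],"yaw":-8.5}]' 1
```

```text
[464.27162619 271.71671413 104.        ]
[422.90637145 -65.50115004 118.        ] 55.32722496076113 -15.901698046814486
time_s: 0.7
tool_pos: [167.5, -497.2, 271.5]
tcp_rot: [-3.141, -0.0, 0.627]
wrist_force: [-0.3, -0.4, -0.6]
finger_gap: 1.001
```

```bash
R='{"linear":[0,0,0],"yaw":-8.5}'
python3 -m inch '[{"linear":[0,0,0],"yaw":-8.5},{"linear":[0,0,0],"yaw":-8.5},{"linear":[0,0,0],"yaw":-8.5},{"linear":[0,0,0],"yaw":-8.5},{"linear":[0,0,0],"yaw":-8.5}]' >/dev/null
python3 -m inch '[{"linear":[0,0,0],"yaw":-8.5},{"linear":[0,0,0],"yaw":-8.5},{"linear":[0,0,0],"yaw":-8.5},{"linear":[0,0,0],"yaw":-8.5},{"linear":[0,0,0],"yaw":-8.5}]' >/dev/null
python3 -m inch '[{"linear":[0,0,0],"yaw":-8.5},{"linear":[0,0,0],"yaw":-8.5},{"linear":[0,0,0],"yaw":-8.5},{"linear":[0,0,0],"yaw":-8.5},{"linear":[0,0,0],"yaw":-8.5}]' >/dev/null
python3 -m inch '[{"linear":[0,0,0],"yaw":-8.5},{"linear":[0,0,0],"yaw":-8.5},{"linear":[0,0,0],"yaw":-8.5},{"linear":[0,0,0],"yaw":-5.3},{"linear":[0,0,0],"yaw":0}]'
cat > go.py <<'E'
import sys,numpy as np
from cell import manip
def go(x,y,yawdeg=None):
    s=manip.get_state(); p=s["tool_pos"]; w=s["tcp_rot"][2]; d=np.array([x,y])-p[:2]
    print("pos",p.round(1),"rot",s["tcp_rot"].round(4),"yaw",round(np.degrees(w),2),"tool dx,dy mm",(d@[np.cos(w),np.sin(w)]).round(2),(d@[np.sin(w),-np.cos(w)]).round(2),"F",s["wrist_force"].round(1),"gap",round(s["finger_gap"],3))
    if yawdeg is not None: print("turn",-((yawdeg-np.degrees(w)+180)%360-180))
if __name__=="__main__": go(*map(float,sys.argv[1:]))
E
python3 go.py 464 271.7 193.9
```

```text
time_s: 2.7
tool_pos: [167.5, -497.5, 271.3]
tcp_rot: [3.142, 0.0, -2.897]
wrist_force: [0.2, 0.3, 0.2]
finger_gap: 0.996
pos [ 167.5 -497.5  271.3] rot [ 3.1416  0.     -2.8974] yaw -166.01 tool dx,dy mm -473.62 674.76 F [0.2 0.3 0.2] gap 0.996
turn 0.08906914198144023
```

```bash
python3 -m inch '[{"linear":[-0.02,0.028,0],"yaw":0},{"linear":[-0.02,0.028,0],"yaw":0},{"linear":[-0.02,0.028,0],"yaw":0},{"linear":[-0.02,0.028,0],"yaw":0},{"linear":[-0.02,0.028,0],"yaw":0}]'
python3 -m inch '[{"linear":[-0.02,0.028,0],"yaw":0},{"linear":[-0.02,0.028,0],"yaw":0},{"linear":[-0.02,0.028,0],"yaw":0},{"linear":[-0.02,0.028,0],"yaw":0},{"linear":[-0.02,0.028,0],"yaw":0}]'
python3 -m inch '[{"linear":[-0.02,0.028,0],"yaw":0},{"linear":[-0.02,0.028,0],"yaw":0},{"linear":[-0.02,0.028,0],"yaw":0},{"linear":[-0.02,0.028,0],"yaw":0},{"linear":[-0.02,0.028,0],"yaw":0}]'
python3 -m inch '[{"linear":[-0.02,0.028,0],"yaw":0},{"linear":[-0.02,0.028,0],"yaw":0},{"linear":[-0.02,0.028,0],"yaw":0},{"linear":[-0.02,0.028,0],"yaw":0},{"linear":[-0.02,0.028,0],"yaw":0}]'
python3 go.py 464 271.7 193.9
```

```text
time_s: 3.2
tool_pos: [231.2, -336.3, 271.3]
tcp_rot: [-3.141, 0.0, -2.903]
wrist_force: [0.1, 0.7, 0.0]
finger_gap: 0.998
time_s: 3.7
tool_pos: [294.5, -176.4, 271.4]
tcp_rot: [-3.141, 0.0, -2.903]
wrist_force: [0.1, 0.4, -0.3]
finger_gap: 1.003
time_s: 4.2
tool_pos: [358.0, -16.3, 271.5]
tcp_rot: [-3.141, 0.001, -2.902]
wrist_force: [0.8, -0.5, -0.6]
finger_gap: 0.998
time_s: 4.7
tool_pos: [421.5, 143.7, 271.4]
tcp_rot: [-3.141, 0.0, -2.902]
wrist_force: [0.3, -0.2, -0.6]
finger_gap: 0.999
pos [421.5 143.7 271.4] rot [-3.1415e+00  3.0000e-04 -2.9020e+00] yaw -166.27 tool dx,dy mm -71.68 114.21 F [ 0.3 -0.2 -0.6] gap 0.999
turn -0.17132829216473056
```

```bash
python3 -m inch '[{"linear":[-0.018,0.028,0],"yaw":0},{"linear":[-0.018,0.028,0.03],"yaw":0},{"linear":[-0.018,0.028,0.03],"yaw":0},{"linear":[-0.0177,0.030,0.03],"yaw":0},{"linear":[0,0,0],"yaw":0}]'
python3 go.py 464 271.7 193.9
python3 - <<'E'
from ov import *
s=imaging.capture("scene"); t=imaging.capture("top"); cv2.imwrite("pics/s1.png",s); cv2.imwrite("pics/t1.png",t)
A=arbor((464,271.7),np.radians(13.9),56); S=spin((422.8,-66),np.radians(-15.7))
cv2.imwrite("pics/o3.png",np.hstack([ov("scene",s,150,180,80,5,A),ov("scene",s,295,145,44,9,S)]))
E
```

```text
time_s: 5.2
tool_pos: [462.5, 272.4, 177.4]
tcp_rot: [-3.141, -0.005, -2.9]
wrist_force: [-0.3, -0.9, 0.5]
finger_gap: 1.002
pos [462.5 272.4 177.4] rot [-3.1415 -0.0049 -2.8996] yaw -166.14 tool dx,dy mm -1.27 -1.0 F [-0.3 -0.9  0.5] gap 1.002
turn -0.035323205565646276Traceback (most recent call last):
  File "<stdin>", line 4, in <module>
    return _nx.concatenate(arrs, 1, dtype=dtype, casting=casting)
           ~~~~~~~~~~~~~~~^^^^^^^^^^^^^^^^^^^^^^^^^^^^^^^^^^^^^^^
ValueError: all the input array dimensions except for the concatenation axis must match exactly, but along dimension 0, the array at index 0 has size 400 and the array at index 1 has size 396
```

View pics/s1.png

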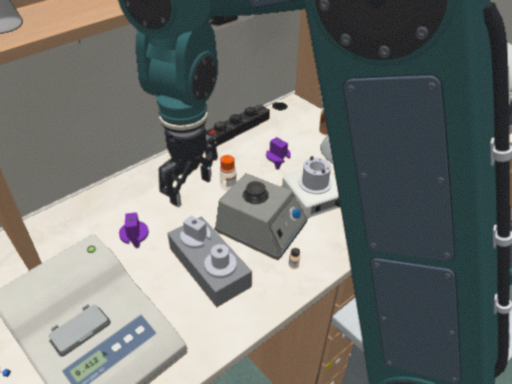

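View pics/t1.png

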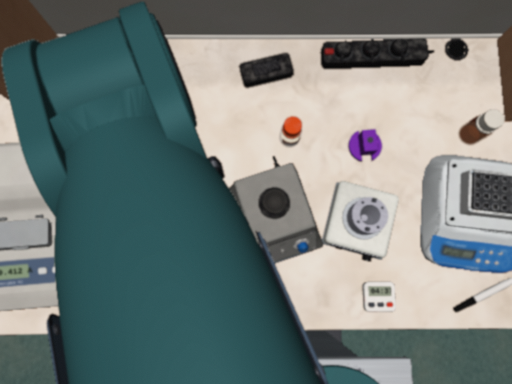

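The open gripper is above the arbor at scene (185,185). The spindle nose is now fully visible in the scene view at (316,173), so I'll check its pose there.

```bash
python3 - <<'E'
from ov import *
s=cv2.imread("pics/s1.png");t=cv2.imread("pics/t1.png"); S=spin((422.8,-66),np.radians(-15.7))
cv2.imwrite("pics/o3.png",np.hstack([ov("top",t,345,193,44,9,S),ov("scene",s,295,145,44,9,S)]))
E
python3 go.py 464 271.7 193.9
```

```text
pos [463.  270.3 180.8] rot [-3.1412e+00 -1.5000e-03 -2.8999e+00] yaw -166.15 tool dx,dy mm -1.35 1.13 F [0.4 0.5 0.2] gap 1.001
turn -0.04969390773999294
```

View pics/o3.png

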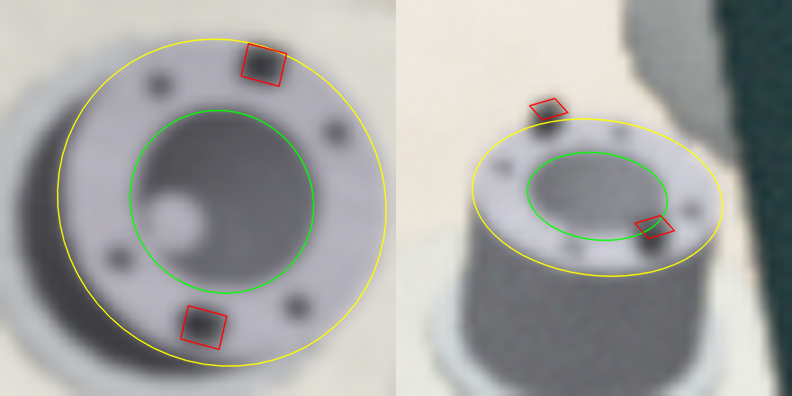

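```bash
python3 -m inch '[{"linear":[-0.0013,0.0011,0.02],"yaw":0},{"linear":[0,0,0.025],"yaw":0},{"linear":[0,0,0.025],"yaw":0},{"linear":[0,0,0.02],"yaw":0},{"linear":[0,0,0.01],"yaw":0}]'
python3 -m inch '[{"linear":[0,0,0.010],"yaw":0},{"linear":[0,0,0],"yaw":0}]'
python3 go.py 464 271.7 193.9
```

```text
time_s: 5.8
tool_pos: [464.3, 270.5, 81.1]
tcp_rot: [-3.141, -0.0, -2.901]
wrist_force: [-0.7, -0.2, 0.4]
finger_gap: 0.997
time_s: 6.0
tool_pos: [464.4, 271.1, 71.2]
tcp_rot: [-3.142, -0.0, -2.9]
wrist_force: [-0.1, 0.0, -0.0]
finger_gap: 0.998
pos [464.4 271.1  71.2] rot [-3.1415e+00 -2.0000e-04 -2.8998e+00] yaw -166.15 tool dx,dy mm 0.2 0.72 F [-0.1  0.  -0. ] gap 0.998
turn -0.047990862070946605
```

```bash
python3 -m inch '[{"linear":[0,0.0006,0],"yaw":0},{"linear":[0,0,0],"yaw":0},{"linear":[0,0,0],"yaw":0},{"linear":[0,0,0],"yaw":0},{"linear":[0,0,0],"yaw":0}]' 0
python3 -m inch '[{"linear":[0,0,0],"yaw":0},{"linear":[0,0,0],"yaw":0},{"linear":[0,0,0],"yaw":0}]' 0
python3 go.py 464 271.7 193.9
```

```text
time_s: 6.5
tool_pos: [464.5, 272.2, 71.8]
tcp_rot: [3.141, 0.001, -2.899]
wrist_force: [-1.4, -0.0, 5.3]
finger_gap: 0.317
time_s: 6.8
tool_pos: [464.6, 272.2, 71.8]
tcp_rot: [3.141, 0.001, -2.899]
wrist_force: [-1.0, -0.7, 5.5]
finger_gap: 0.318
pos [464.6 272.2  71.8] rot [ 3.1415e+00  1.0000e-03 -2.8988e+00] yaw -166.09 tool dx,dy mm 0.65 -0.34 F [-1.  -0.7  5.5] gap 0.318
turn 0.011417795426723387
```

```bash
python3 -m inch '[{"linear":[0,0,-0.005],"yaw":0},{"linear":[0,0,-0.01],"yaw":0},{"linear":[0,0,-0.015],"yaw":0},{"linear":[0,0,-0.02],"yaw":0},{"linear":[0,0,-0.025],"yaw":0}]'
python3 -m inch '[{"linear":[0,0,-0.025],"yaw":0},{"linear":[0,0,-0.025],"yaw":0},{"linear":[0,0,-0.025],"yaw":0},{"linear":[0,0,-0.02],"yaw":0},{"linear":[0,0,0],"yaw":0}]'
python3 go.py 422.7 -66 164.3
python3 - <<'E'
from ov import *
s=imaging.capture("scene"); cv2.imwrite("pics/s2.png",s)
cv2.imwrite("pics/s2c.png",cv2.resize(s[110:310,120:320],None,fx=3,fy=3,interpolation=cv2.INTER_CUBIC))
E
```

```text
time_s: 7.3
tool_pos: [463.7, 271.8, 147.1]
tcp_rot: [-3.141, -0.001, -2.899]
wrist_force: [-0.1, 0.1, -3.3]
finger_gap: 0.318
time_s: 7.8
tool_pos: [465.0, 272.4, 244.0]
tcp_rot: [3.141, 0.004, -2.899]
wrist_force: [0.3, 0.0, -5.2]
finger_gap: 0.317
pos [465.  272.4 244. ] rot [ 3.1411  0.004  -2.8988] yaw -166.09 tool dx,dy mm 122.43 -318.27 F [ 0.3  0.  -5.2] gap 0.317
turn 29.61041476379728
```

View pics/s2c.png

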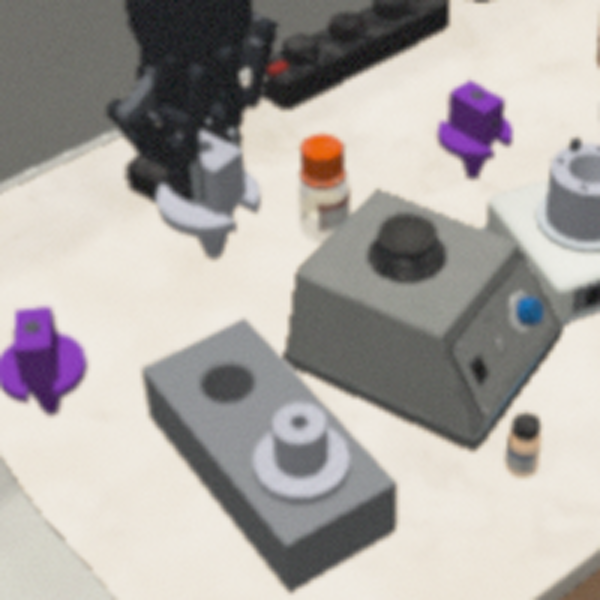

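The arbor is held and out of the stand at scene (190,175), and the plain arbor still stands at (220,258). Next I turn and carry it over.

```bash
python3 -m inch '[{"linear":[0,0,0],"yaw":8},{"linear":[0,0,0],"yaw":8},{"linear":[0,0,0],"yaw":8},{"linear":[0,0,0],"yaw":5.6},{"linear":[0,0,0],"yaw":0}]'
python3 go.py 422.7 -66 164.3
```

```text
time_s: 8.35
tool_pos: [463.7, 271.8, 240.1]
tcp_rot: [-3.14, -0.001, 2.866]
wrist_force: [-0.1, -0.4, -4.1]
finger_gap: 0.317
pos [463.7 271.8 240.1] rot [-3.1405e+00 -1.5000e-03  2.8662e+00] yaw 164.22 tool dx,dy mm -52.4 -336.24 F [-0.1 -0.4 -4.1] gap 0.317
turn -0.07935932394084944
```

```bash
python3 -m inch '[{"linear":[-0.002,-0.01,0],"yaw":0},{"linear":[-0.004,-0.025,0],"yaw":0},{"linear":[-0.005,-0.035,0],"yaw":0},{"linear":[-0.005,-0.035,0],"yaw":0},{"linear":[-0.005,-0.035,0],"yaw":0}]'
python3 -m inch '[{"linear":[-0.005,-0.035,0],"yaw":0},{"linear":[-0.005,-0.035,0],"yaw":0},{"linear":[-0.005,-0.035,0],"yaw":0},{"linear":[-0.005,-0.035,0],"yaw":0},{"linear":[-0.005,-0.03,0],"yaw":0}]'
python3 -m inch '[{"linear":[-0.004,-0.018,0],"yaw":0},{"linear":[-0.0024,-0.008,0.005],"yaw":0},{"linear":[0,0,0.015],"yaw":0},{"linear":[0,0,0.015],"yaw":0},{"linear":[0,0,0],"yaw":0}]'
python3 -m inch '[{"linear":[0,0,0],"yaw":0},{"linear":[0,0,0],"yaw":0},{"linear":[0,0,0],"yaw":0}]'
python3 go.py 422.7 -66 164.3
python3 - <<'E'
from ov import *
from cell import manip
s=imaging.capture("scene"); t=imaging.capture("top"); cv2.imwrite("pics/s3.png",s); cv2.imwrite("pics/t3.png",t)
st=manip.get_state(); p=st["tool_pos"]; z0=p[2]-71.8+56
A=arbor(p[:2],st["tcp_rot"][2],z0)
cv2.imwrite("pics/o4.png",np.hstack([ov("top",t,310,160,100,4,A),ov("scene",s,270,110,80,5,A)]))
E
```

```text
time_s: 8.85
tool_pos: [445.7, 129.9, 240.9]
tcp_rot: [-3.141, -0.0, 2.871]
wrist_force: [0.8, -0.3, -3.9]
finger_gap: 0.323
time_s: 9.35
tool_pos: [423.6, -40.7, 241.0]
tcp_rot: [-3.141, -0.0, 2.87]
wrist_force: [0.8, 0.6, -3.6]
finger_gap: 0.324
time_s: 9.85
tool_pos: [422.6, -65.1, 204.5]
tcp_rot: [3.141, -0.003, 2.869]
wrist_force: [-0.4, 1.1, -3.7]
finger_gap: 0.319
time_s: 10.15
tool_pos: [424.1, -65.6, 206.8]
tcp_rot: [-3.142, 0.001, 2.868]
wrist_force: [1.0, 0.6, -4.1]
finger_gap: 0.319
pos [424.1 -65.6 206.8] rot [-3.1415e+00  9.0000e-04  2.8684e+00] yaw 164.34 tool dx,dy mm 1.25 -0.78 F [ 1.   0.6 -4.1] gap 0.319
turn 0.04477353911894966
```

View pics/o4.png

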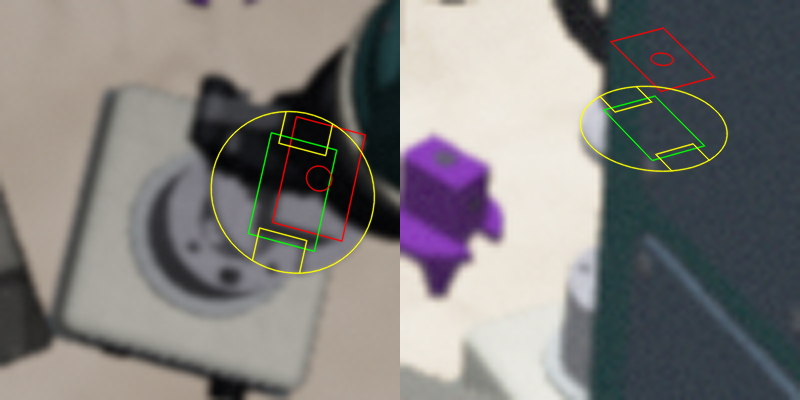

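```bash
python3 - <<'E'
from ov import *
t=cv2.imread("pics/t3.png"); A=arbor((424,-65.5),np.radians(-15.7),191)
r=ov("top",t,352,180,56,10,[]); cv2.imwrite("pics/o5.png",np.hstack([r[:,:400],ov("top",t,352,180,56,10,A)[:,:400]]))
E
```

```text
(no output)
```

View pics/o5.png

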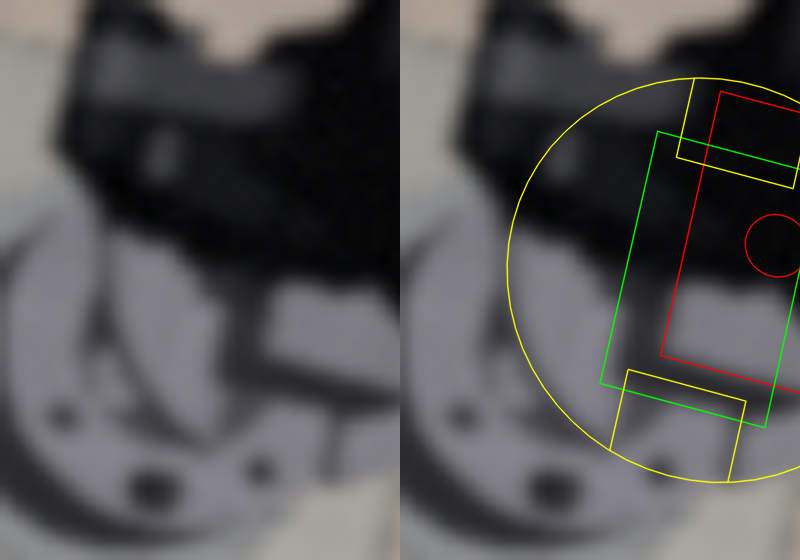

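The visible flange edge, notch and block corner in the top view match the prediction to about 1 mm, so I'll lower it.

```bash
python3 -m inch '[{"linear":[0.0006,-0.0006,0.01],"yaw":0},{"linear":[0,0,0.01],"yaw":0},{"linear":[0,0,0.01],"yaw":0},{"linear":[0,0,0.008],"yaw":0},{"linear":[0,0,0],"yaw":0}]'
python3 go.py 422.7 -66 164.3;python3 go.py 422.7 -66 164.3
python3 -m inch '[{"linear":[0,0,0.006],"yaw":0},{"linear":[0,0,0.006],"yaw":0},{"linear":[0,0,0.006],"yaw":0},{"linear":[0,0,0],"yaw":0}]'
python3 go.py 422.7 -66 164.3
```

```text
time_s: 10.75
tool_pos: [422.4, -65.8, 167.0]
tcp_rot: [3.141, -0.002, 2.868]
wrist_force: [0.4, -0.3, -3.5]
finger_gap: 0.317
pos [422.4 -65.8 167. ] rot [ 3.1414e+00 -2.1000e-03  2.8677e+00] yaw 164.31 tool dx,dy mm -0.36 -0.11 F [ 0.4 -0.3 -3.5] gap 0.317
turn 0.007753822200101013
pos [422.4 -65.8 167. ] rot [ 3.1414e+00 -2.1000e-03  2.8677e+00] yaw 164.31 tool dx,dy mm -0.36 -0.11 F [ 0.4 -0.3 -3.5] gap 0.317
turn 0.007753822200101013
time_s: 11.15
tool_pos: [422.7, -65.9, 149.6]
tcp_rot: [3.142, -0.001, 2.868]
wrist_force: [0.0, 0.4, -3.1]
finger_gap: 0.316
pos [422.7 -65.9 149.6] rot [ 3.1415e+00 -1.0000e-03  2.8677e+00] yaw 164.31 tool dx,dy mm -0.01 -0.09 F [ 0.   0.4 -3.1] gap 0.316
turn 0.009597466205661931
```

```bash
python3 -m inch '[{"linear":[0,0,0.005],"yaw":0},{"linear":[0,0,0.005],"yaw":0},{"linear":[0,0,0],"yaw":0}]'
python3 -m inch '[{"linear":[0,0,0.003],"yaw":0},{"linear":[0,0,0.003],"yaw":0},{"linear":[0,0,0],"yaw":0}]'
python3 go.py 422.7 -66 164.3
```

```text
time_s: 11.45
tool_pos: [422.8, -65.9, 139.7]
tcp_rot: [3.142, -0.001, 2.868]
wrist_force: [0.1, 0.0, -2.6]
finger_gap: 0.316
time_s: 11.75
tool_pos: [422.9, -66.0, 134.0]
tcp_rot: [3.142, -0.0, 2.868]
wrist_force: [-0.0, 0.6, -3.5]
finger_gap: 0.317
pos [422.9 -66.  134. ] rot [ 3.1416e+00 -5.0000e-04  2.8678e+00] yaw 164.31 tool dx,dy mm 0.18 -0.09 F [-0.   0.6 -3.5] gap 0.317
turn 0.012428632975684195
```

```bash
python3 -m inch '[{"linear":[0,0,0.003],"yaw":0},{"linear":[0,0,0],"yaw":0}]'
python3 -m inch '[{"linear":[0,0,0.003],"yaw":0},{"linear":[0,0,0],"yaw":0}]'
python3 -m inch '[{"linear":[0,0,0.002],"yaw":0},{"linear":[0,0,0],"yaw":0}]'
```

```text
time_s: 11.95
tool_pos: [423.0, -66.0, 131.0]
tcp_rot: [3.142, -0.0, 2.868]
wrist_force: [-0.3, 0.5, -3.3]
finger_gap: 0.313
time_s: 12.15
tool_pos: [422.9, -66.0, 128.0]
tcp_rot: [3.142, -0.0, 2.868]
wrist_force: [0.2, -0.5, -3.6]
finger_gap: 0.32
time_s: 12.35
tool_pos: [423.0, -66.0, 126.1]
tcp_rot: [3.142, -0.0, 2.868]
wrist_force: [0.2, 0.2, -4.2]
finger_gap: 0.318
```

```bash
python3 -m inch '[{"linear":[0,0,0.001],"yaw":0},{"linear":[0,0,0],"yaw":0}]'
python3 -m inch '[{"linear":[0,0,0.001],"yaw":0},{"linear":[0,0,0],"yaw":0}]'
python3 -m inch '[{"linear":[0,0,0.001],"yaw":0},{"linear":[0,0,0],"yaw":0}]'
```

```text
time_s: 12.55
tool_pos: [423.1, -66.0, 125.2]
tcp_rot: [-3.142, -0.0, 2.868]
wrist_force: [-0.9, 0.1, -4.2]
finger_gap: 0.319
time_s: 12.75
tool_pos: [423.0, -66.0, 124.2]
tcp_rot: [-3.142, -0.0, 2.868]
wrist_force: [-0.3, 0.3, -4.3]
finger_gap: 0.322
time_s: 12.95
tool_pos: [423.2, -66.1, 123.8]
tcp_rot: [-3.141, 0.001, 2.868]
wrist_force: [-4.0, 0.5, 8.5]
finger_gap: 0.318
```

Contact came at z 123.8, exactly the predicted seated height (123.8), with about 12 N of load change. I'll release.

```bash
python3 -m inch '[{"linear":[0,0,0],"yaw":0},{"linear":[0,0,0],"yaw":0},{"linear":[0,0,0],"yaw":0},{"linear":[0,0,0],"yaw":0},{"linear":[0,0,0],"yaw":0}]' 0.75
python3 -m inch '[{"linear":[0,0,-0.003],"yaw":0},{"linear":[0,0,-0.005],"yaw":0},{"linear":[0,0,-0.01],"yaw":0},{"linear":[0,0,-0.015],"yaw":0},{"linear":[0,0,-0.02],"yaw":0}]'
python3 -m inch '[{"linear":[0,0,-0.03],"yaw":0},{"linear":[0,0,-0.03],"yaw":0},{"linear":[0,0,-0.03],"yaw":0},{"linear":[0,0,-0.03],"yaw":0},{"linear":[0,0,0],"yaw":0}]'
python3 go.py 464 200
```

```text
time_s: 13.45
tool_pos: [423.1, -66.1, 123.3]
tcp_rot: [-3.142, 0.0, 2.868]
wrist_force: [-0.2, 0.3, -0.2]
finger_gap: 0.751
time_s: 13.95
tool_pos: [422.8, -65.9, 177.2]
tcp_rot: [3.142, -0.001, 2.868]
wrist_force: [-0.4, 0.6, -0.1]
finger_gap: 0.749
time_s: 14.45
tool_pos: [424.1, -66.4, 300.1]
tcp_rot: [-3.141, 0.006, 2.868]
wrist_force: [0.5, 0.0, -0.2]
finger_gap: 0.748
pos [424.1 -66.4 300.1] rot [-3.1412  0.0056  2.8677] yaw 164.31 tool dx,dy mm 33.63 267.24 F [ 0.5  0.  -0.2] gap 0.748
```

Clear of it. I'll swing aside (+y) to unblock both cameras and check.

```bash
python3 -m inch '[{"linear":[0,0.03,0],"yaw":0},{"linear":[0,0.04,0],"yaw":0},{"linear":[0,0.04,0],"yaw":0},{"linear":[0,0.04,0],"yaw":0},{"linear":[0,0.04,0],"yaw":0}]' >/dev/null
python3 -m inch '[{"linear":[0,0.04,0],"yaw":0},{"linear":[0,0.03,0],"yaw":0},{"linear":[0,0.02,0],"yaw":0},{"linear":[0,0,0],"yaw":0},{"linear":[0,0,0],"yaw":0}]'
python3 - <<'E'
from ov import *
s=imaging.capture("scene"); t=imaging.capture("top"); cv2.imwrite("pics/s6.png",s); cv2.imwrite("pics/t6.png",t)
A=arbor((422.8,-66),np.radians(-15.7),108)
cv2.imwrite("pics/o6.png",np.vstack([np.hstack([ov("top",t,345,185,44,6,a),ov("scene",s,295,135,44,6,a)]) for a in ([],A)]))
cv2.imwrite("pics/s6c.png",s)
E
```

```text
time_s: 15.45
tool_pos: [498.5, 203.5, 296.0]
tcp_rot: [-3.141, -0.001, 2.869]
wrist_force: [-0.1, 0.1, 0.2]
finger_gap: 0.75
```

View pics/o6.png

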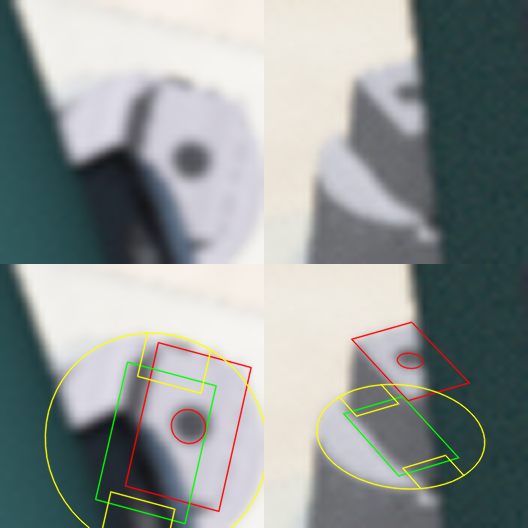

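View pics/s6.png

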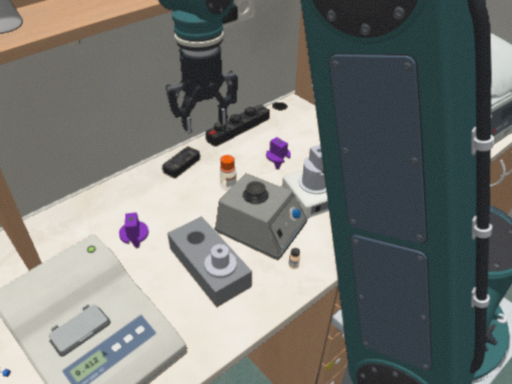

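Both views match a flush seat at the spindle pose, to about 1 px. The plain arbor still stands in its hole at scene (220,258), and the gripper is free in the air.

```bash
python3 -c "
from cell import workorder; print(workorder.sign_off())"
```

```text
the job is handed in; nothing more can be done
None
```

The notched arbor is seated in the spindle and released, and I handed the job in at about 15.5 s of the 42 s allowed. I gripped it by its flats, lifted it out of the stand, turned it to the dog angle (about −15.7°) and lowered it in small steps.

- **Seating:** contact came at TCP z 123.8 mm, the height worked out for a flush flange. The arbor was pressed by about 12 N there before I opened the fingers.
- **Camera check:** after the release, both views fit the flush model of the arbor over the dogs to about 1 px. Each view was partly hidden by the arm, so I saw only part of the flange.
- **Plain arbor:** it still stands in its hole.
- **Robot:** the gripper is clear, with about zero wrist force.

No check failed. The only disagreement was 1–2 mm between the two cameras, which is within the calibration error.

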